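# Set the vent casement's stay on its snug hole

### The arm

A 6-joint arm with a two-finger parallel gripper is mounted at the origin on the work surface. World frame = base frame: x ahead of the robot, y to its left, z up, the work surface at z = 0. Lengths are in mm, angles in rad, forces in N, time in s.
With the tool pointing down it reaches from about 350 to 975 mm from the base axis. Payload 7.1 kg.
Tool frame: the origin (TCP) lies midway between the tips of the shut fingers; the grasp point (between the pads) lies 19 mm behind it (ctrl.grasp_offset is the distance from the TCP to the grasp point, in mm); z points along the fingers, y is the line along which they close (so a half turn about z gives the same grasp; the last joint's range is limited). The gripper opens to 88 mm and grips with 3 to 60 N. Pads are 20 mm wide; open, the fingers measure 115 mm over their backs; the gripper's body (75 mm by 178 mm) begins 61 mm behind the grasp point.
Start: joints at [1.112, 0.423, 1.63, -0, 1.089, -0.019], TCP at [266.067, 565.52, 222.675] pointing down, gripper open.
Joint ranges: [-3, 3], [-0.9, 2.11], [0.09, 2.58], [-1.31, 4.45], [0.11, 2.69], [-2.54, 2.54]. Speed limits (rad/s): [2.39, 2.39, 3.01, 3.14, 3.14, 3.14].

### API

Orientations are given as a rotation vector (axis times angle).
In Python, from workcell import ctrl gives the robot as it stands. The module is installed in compiled form; this text tells all that it offers.
- The arm moves only by the tool servo_tool, never from a script. Its argument "rows" is a list of rows, each a list of 7 numbers: the turn, a rotation vector about the tool's x, y, z as a fraction of full scale, then the shift along the tool's x, y, z as a fraction of full scale, then the finger opening in mm, from 0 to 87.8. A call has 1 to 10 rows; each row is the pose to reach, as a shift and turn from the pose commanded when the call began, along the tool's axes at that moment; what a row does not reach only later rows make up. Full scale, the value 1, is 20 cm for a shift and 1.5 rad for a turn. A row lasts 1/8 s, in which the tool goes at most 62.5 mm and 10.7 degrees, less where a joint would pass 70% of its speed; a pose out of reach is approached as far as the arm can. A call with a number of a shift or a turn outside -1 to 1 is refused whole. A call with a gripper value outside its range is refused whole. The fingers move at their own pace and stop on an object; the grip force is fixed at half the most. Time passes only in rows, so rows that repeat a pose let the fingers close. It gives the time, the measured TCP pose, the force, the opening and the grip force at its end, in the units of the state.
- ctrl.get_obs(): the state, without advancing time (a new reading comes with each control period).
- ctrl.get_image(name): name is "side" or "top"; returns (picture, depth): 384x512x3 uint8, red, green, blue; 384x512 float32, mm along the optical axis (not along the pixel's ray), 0 where there is no reading.
- ctrl.camera_info(name): a dict with "intrinsics" (3x3 intrinsics, pixels), "k1" (the pictures are not rectified: a ray, as slopes to the right and down, at radius r is drawn at 1 + k1 r^2 times it, then the intrinsics apply), "R" (3x3) and "t" (3): a world point X has camera coordinates R X + t. Camera axes: x right, y down, z forward; pixel columns grow to the right and rows downward; lengths in mm; the calibration is good to about 2 mm. A picture is of the moment at which its call begins. camera_info takes no time and is no camera call.
- ctrl.close_job(): hands the job in; it is judged then, once.
The state is a dict: "t": time; "qpos": joint angles; "qvel": joint speeds; "joint_torque": joint torques, N m; "ee_pos": TCP position; "orientation": TCP orientation; "ft_force": force on the tool from outside, world axes, zero at the start; "moment": the same for the moment, N m; "width": finger opening in mm; "grasp_force": force on a finger pad.
Only numpy, scipy, OpenCV 4.12 (cv2) and the standard library are available. Lean on these libraries where they do the work, as an engineer would, in place of code of your own. Each camera call takes 0.05 s, during which the arm holds its last target. There are 200 camera calls.

### The job

The little vent casement rattles because its stay sits on the pin by one of its two loose, wide holes. Lift the stay off the pin by its knob, work the casement in or out, and lower the small middle hole over the pin until the stay lies flat again, then let go. Feel for the pin gently, without heaving or pressing hard on it, and leave the other things on the sill and bench where they are.

Things in the scene. Friction and masses are not known exactly. Their poses are not given: they have to be found in the camera images.
- knob (a point): Centre of the stay's upright knob: a dark steel cylinder 18 mm across and 32 mm high (on an 12 mm neck), standing on the free end of the stay, 275 mm from the stay's pivot and 110 mm from the snug hole. This point lies 33 mm above the underside of the bar. Axes: x along the bar away from the pivot, z up out of the bar's face. Grasp it from above; its top is 94 mm above the bench while the stay lies flat.
- snug_hole (a point): Centre of the small middle hole (10.5 mm across) at the bar's underside, 165 mm from the pivot. The stay is a rigid steel bar, 32 mm wide, 5 mm thick, 0.2 kg, its underside 45 mm above the bench when flat. The two wide holes (20 mm) are in line with it 45 mm to either side, 120 and 210 mm from the pivot; the pin stands in one or the other at the start. Axes as the knob.
- stay_pivot (a point): Pivot at the other end of the stay, at the bar's underside, 45 mm above the bench, carried by the casement leaf 200 mm from the leaf's hinge line. Here the stay both swings sideways (1 rad either way) and lifts. Axes as the knob.
- sash_hinge (a point): Point on the casement's upright hinge line, 45 mm above the bench. Axes: x along the window frame from the hinge to its free end, y outdoors (away from the knob), z up. The oak frame is 444 mm long and 244 mm high and stands on a sill board 30 mm thick that reaches 190 mm indoors of the hinge line. Frame and hinge stay put in an episode; they stand elsewhere in the next.
- sash (a joint): Angle of the glazed casement leaf, rad, from where it starts (0: 0.305 rad open, the stay then square to the frame). It grows outdoors to 0.55; -0.305 is shut. The leaf swings freely, with about 0.5 N of friction felt at the stay's pivot, and stays where it is left.
- pin_plate: Square steel plate (36 mm) on the sill that bears the pin; origin at the centre of its underside, 30 mm above the bench, axes as sash_hinge. The pin is upright, 8 mm thick, flat-topped, its tip 28 mm above this origin; it stands firm but always 4.5 mm off this centre, in a direction that differs each time and is not measured. Stay and pin must not press on each other with over 20 N. The other, like plate has no pin.
- stay (a joint): How far the stay is lifted about its pivot, rad: 0 lying flat (a stop; it falls back by its own weight), up to 0.7. About 0.12 clears the pin at the inner wide hole, 0.08 at the outer one, 0.09 at the snug hole.
- dish: Glass dish on the sill, 72 mm across, 30 mm high, a bystander; origin at the centre of its underside.
- cork: Upright cork on the sill, 24 mm across, 45 mm high, a bystander; origin at the centre of its underside.
- bottle: Green bottle, 74 mm across, 300 mm high, a bystander; origin at the centre of its underside.
- tumbler: Glass tumbler, 70 mm across, 95 mm high, a bystander; origin at the centre of its underside.
- bung: Wooden cask bung, 54 mm across, 40 mm high, a bystander; origin at the centre of its underside.
- jar: Amber jar, 60 mm across, 80 mm high, a bystander; origin at the centre of its underside.

How it is judged:
By the outcome, as a careful person would: the job done as asked, in the order asked, and still so for the second after the job is handed in, with the robot touching nothing.
It also fails if it takes over 64 s, if anything falls off the work surface, if the arm or the gripper's body presses on something with over 40 N, if the wrist force passes 120 N, or if a joint passes its speed limit or range.

## Working session

There is one attempt and no reset: what is moved stays moved. The work goes in short steps, Python scripts to look and compute and a tool call to move; the robot and the scene stay as the last step left them, time stands still between calls to the robot, and variables do not carry over. Pictures are saved under pics/ and viewed, at most 10 in all, crops included, and the job is handed in when it is done.

Besides the shell and the picture viewer there is one more tool, called after "Emit:" as name(argument=value, ...) on one line, values as JSON. servo_tool: Moves the arm, as the interface text tells. Its arguments: {"type":"object","properties":{"rows":{"type":"array","items":{"type":"array","items":{"type":"number"}}}},"required":["rows"]}

```bash
mkdir -p pics; cat > h.py <<'E'
import numpy as np, cv2
from workcell import ctrl
def snap(n,f):
    im,d=ctrl.get_image(n); cv2.imwrite(f'pics/{f}.png',im[:,:,::-1]); np.save(f'pics/{f}.npy',d); return im,d
def world(n,uv,d):
    c=ctrl.camera_info(n);K=np.array(c['intrinsics'],float);uv=np.array(uv,float).reshape(-1,1,2)
    # undistort
    p=cv2.undistortPointsIter(uv,K,np.array([c['k1'],0,0,0,0.]),None,None,(3,50,1e-9)).reshape(-1,2)
    X=np.c_[p,np.ones(len(p))]*np.array(d,float).reshape(-1,1)
    return (X-np.array(c['t']).ravel())@np.array(c['R'])
def ray_at_z(n,uv,z):
    a=world(n,uv,np.full(len(np.reshape(uv,(-1,2))),1.));b=world(n,uv,np.full(len(np.reshape(uv,(-1,2))),1000.))
    s=(z-a[:,2])/(b[:,2]-a[:,2]); return a+s[:,None]*(b-a)
def proj(n,X):
    c=ctrl.camera_info(n);return cv2.projectPoints(np.array(X,float).reshape(-1,3),cv2.Rodrigues(np.array(c['R'],float))[0],np.array(c['t'],float).ravel(),np.array(c['intrinsics'],float),np.array([c['k1'],0,0,0,0.]))[0].reshape(-1,2)
E
python3 - <<'E'
from h import *
snap('top','t0');snap('side','s0')
o=ctrl.get_obs();print({k:np.round(v,3) for k,v in o.items()},ctrl.grasp_offset)
for n in('top','side'):
  c=ctrl.camera_info(n);print(np.array(c['intrinsics']).round(1).tolist(),c['k1'],(-np.array(c['R']).T@np.array(c['t']).ravel()).round(1),np.array(c['R']).round(3).tolist())
E
```

```text
{'t': np.float64(0.1), 'qpos': array([ 1.112,  0.424,  1.631,  0.   ,  1.089, -0.019]), 'qvel': array([-0.001, -0.001, -0.002,  0.001, -0.   , -0.001]), 'joint_torque': array([-0.0000e+00, -5.4562e+01, -2.7433e+01,  6.4000e-02,  1.9000e-02,
       -0.0000e+00]), 'ee_pos': array([265.822, 565.106, 222.005]), 'orientation': array([-6.850e-01, -3.066e+00,  2.000e-03]), 'ft_force': array([-0.17 ,  0.121,  0.802]), 'moment': array([-0.014, -0.029, -0.047]), 'grasp_force': np.float64(0.0), 'width': np.float64(87.678)} 18.700000000000003
[[439.4, 0.0, 252.8], [0.0, 439.4, 190.0], [0.0, 0.0, 1.0]] -0.07371821827607832 [ 498.4 -112.3 1085.5] [[0.009, -1.0, -0.004], [-0.997, -0.009, -0.073], [0.073, 0.005, -0.997]]
[[396.0, 0.0, 253.8], [0.0, 396.0, 191.8], [0.0, 0.0, 1.0]] 0.03884595446971402 [ 160.4 -531.6  706.4] [[0.718, -0.696, -0.009], [-0.513, -0.521, -0.682], [0.47, 0.495, -0.731]]
```

View pics/t0.png

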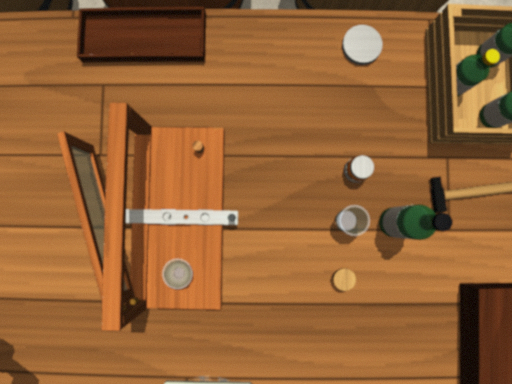

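View pics/s0.png

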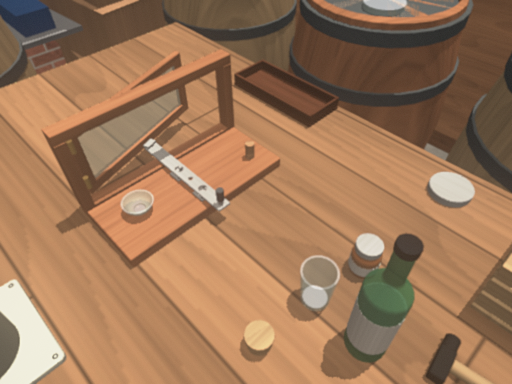

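The top view shows the stay lying from (128,217) to (238,220), with the knob near (232,218). The dish is at (178,274), the cork at (198,147), and the leaf hinge is at the bottom of the frame near (125,303). I'll zoom in on the stay next.

```bash
python3 - <<'E'
from h import *
a=cv2.imread('pics/t0.png')[195:245,120:250];b=cv2.imread('pics/s0.png')[130:220,130:250]
a=cv2.resize(a,None,fx=6,fy=6,interpolation=cv2.INTER_CUBIC);b=cv2.resize(b,(400,300),interpolation=cv2.INTER_CUBIC)
c=np.zeros((600,780,3),np.uint8);c[:300]=a;c[300:,:400]=b;cv2.imwrite('pics/z0.png',c)
d=np.load('pics/t0.npy')
# knob top: depth -> height
v,u=np.mgrid[195:245,120:250];P=world('top',np.c_[u.ravel(),v.ravel()],d[195:245,120:250].ravel())
for lo,hi in((80,110),(46,60)):
  m=(P[:,2]>lo)&(P[:,2]<hi)&(u.ravel()>127)&((lo<60)|(u.ravel()>215))
  Q=P[m];print(lo,m.sum(),Q.mean(0).round(1),Q.min(0).round(1),Q.max(0).round(1))
  if lo<60:
    k=(Q[:,1]<200);q=Q[k&(abs(Q[:,0]-np.median(Q[:,0]))<25)];vx,vy,x,y=cv2.fitLine(q[:,:2].astype(np.float32),cv2.DIST_HUBER,0,.01,.01).ravel();print('line',vx,vy,x,y)
E
```

```text
80 43 [509.8 -57.7  89.6] [502.6 -65.5  85.8] [516.3 -49.4  93.6]
46 717 [511.   88.1  47.9] [494.9 -68.3  46. ] [527.  189.2  58. ]
line 0.011521875 0.9999336 511.31256 92.57068
```

View pics/z0.png

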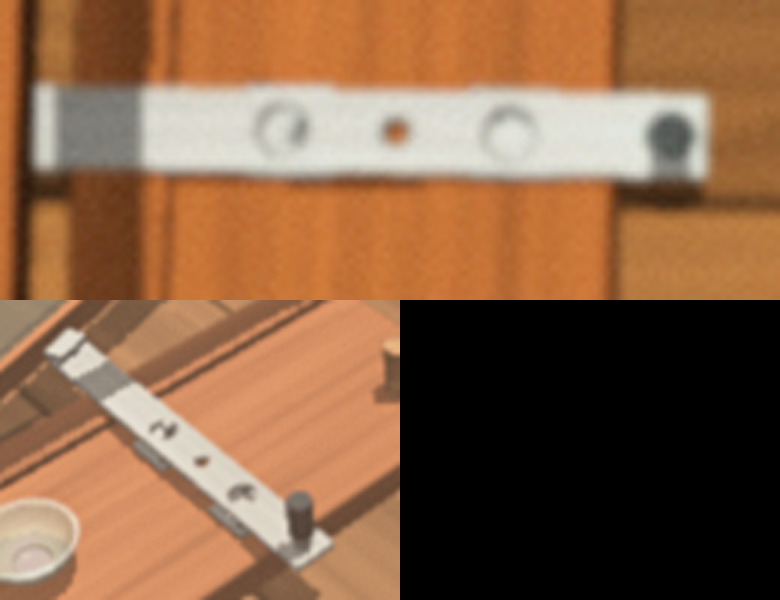

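The zoomed crop puts the holes at u≈167 (inner), 186 (snug) and 205 (outer), v≈217, with a plate under each wide hole. I'll use depth and shading to see which hole holds the pin.

```bash
python3 - <<'E'
from h import *
d=np.load('pics/t0.npy');im=cv2.imread('pics/t0.png');ds=np.load('pics/s0.npy');sm=cv2.imread('pics/s0.png')
def zmap(n,d,u0,u1,v0,v1):
  v,u=np.mgrid[v0:v1,u0:u1];return world(n,np.c_[u.ravel(),v.ravel()],d[v0:v1,u0:u1].ravel())[:,2].reshape(v.shape)
np.set_printoptions(linewidth=250)
for n,dd,I in(('top',d,im),('side',ds,sm)):
  X=ray_at_z('top',[[167,216.8],[186,216.8],[204.7,216.8]],50);print(X.round(1))
  for x in X:
    p=proj(n,[x])[0].round().astype(int);u,v=p;print(n,p);print(np.hstack([zmap(n,dd,u-6,u+7,v-5,v+6).round(0),I[v-5:v+6,u-6:u+7,:].mean(2).round()]).astype(int))
E
```

```text
[[508.7  94.8  50. ]
 [509.2  49.7  50. ]
 [509.7   5.5  50. ]]
top [167 217]
[[ 48  49  44  47  43  43  43  40  46  43  45  47  46 211 211 204 191 183 184 193 195 199 205 213 214 215]
 [ 48  45  45  46  42  42  40  37  38  40  45  42  49 212 204 185 171 175 188 191 196 190 192 205 214 216]
 [ 45  48  47  44  41  39  53  58  54  48  48  48  46 213 196 175 175 194 208 209 201 184 178 195 213 217]
 [ 48  45  43  41  45  41  54  57  55  53  38  44  47 214 191 176 190 209 214 212 199 169 154 185 212 219]
 [ 49  47  44  43  39  41  55  56  56  46  40  49  47 206 190 181 203 217 213 206 189 157 147 183 207 215]
 [ 47  45  45  43  39  39  39  40  41  40  39  45  51 206 188 187 206 215 214 203 177 153 158 189 210 216]
 [ 46  47  48  38  40  41  46  38  37  39  43  47  47 212 201 192 199 213 209 201 181 166 176 198 212 214]
 [ 43  50  47  46  42  40  40  40  43  46  47  46  47 217 208 198 195 204 209 209 198 191 194 210 218 219]
 [ 47  45  45  46  49  48  41  45  45  46  49  48  44 221 219 207 197 199 206 208 206 209 215 220 220 220]
 [ 50  46  48  49  47  42  50  45  46  46  49  45  46 220 2
[... 5768 characters left out ...]
  49 209 196 164 137 127 117 107 113 140 174 201 205 199]
 [ 49  47  43  35  35  34  34  34 706  45  46  48  47 205 169 132 125 128 115 103 120 157 178 198 208 210]
 [ 48  46  31  34  34  34  33  35  36  33  49  50  48 202 158 128 131 138 140 131 134 158 182 201 208 210]
 [ 47  32  35  36  33  35  33  34  36  50  48  49  52 208 174 146 147 160 180 169 153 155 181 204 209 208]
 [ 47  48  36  35  32  33  34  34  48  49  49  48  49 212 197 177 185 198 211 206 195 185 198 211 212 209]
 [ 48  49  48  49  48  49  50  49  49  50  48  49  48 195 207 205 209 212 214 213 211 206 210 213 214 211]
 [ 48  49  48  47  49  50  53  50  50  46  49  47  48 157 184 206 213 214 214 212 210 212 212 212 213 213]]
```

```bash
cat >> h.py <<'E'
from scipy.spatial.transform import Rotation as Ro
def plan(pos,R=None,turn=None):
    o=ctrl.get_obs();R0=Ro.from_rotvec(o['orientation']).as_matrix()
    s=R0.T@(np.array(pos)-o['ee_pos'])/200
    r=Ro.from_matrix(R0.T@R).as_rotvec()/1.5 if R is not None else np.zeros(3)
    print('rows',r.round(4),s.round(4),'ee',o['ee_pos'].round(1),'F',o['ft_force'].round(2),'w',round(float(o['width']),1),'t',o['t'])
def down(th,tilt=0): # tool y along world angle th, then tilted by `tilt` about world x
    y=np.array([np.cos(th),np.sin(th),0]);z=np.array([0,0,-1.]);R=np.c_[np.cross(y,z),y,z]
    return Ro.from_rotvec([tilt,0,0]).as_matrix()@R
E
python3 - <<'E'
from h import *
print('pin top',ray_at_z('top',[[168.1,215.1]],58),'side',ray_at_z('side',[[180.2,167]],58))
# side hole centres
d=np.load('pics/s0.npy')
v,u=np.mgrid[120:230,120:260];P=world('side',np.c_[u.ravel(),v.ravel()],d[120:230,120:260].ravel())
m=(P[:,2]>72)&(P[:,2]<110)&(P[:,1]<0)&(abs(P[:,0]-510)<40);Q=P[m];print('knob side',Q.mean(0),Q.min(0),Q.max(0),m.sum())
im=cv2.imread('pics/s0.png').astype(int);m=(abs(P[:,2]-48.5)<3.5)&(abs(P[:,0]-510)<25)&(im[120:230,120:260].min(2).ravel()>130)
q=P[m];print('bar side',q.mean(0),q.min(0),q.max(0),cv2.fitLine(q[:,:2].astype(np.float32),cv2.DIST_HUBER,0,.01,.01).ravel())
o=ctrl.get_obs();plan([o['ee_pos'][0],o['ee_pos'][1],410]);plan([509.8,-57.7,410],down(0))
E
```

```text
pin top [[512.67107824  90.66183402  58.        ]] side [[508.91618775  88.18383339  58.        ]]
knob side [505.25875188 -61.34663839  86.74056433] [498.22727871 -67.61505825  72.6425352 ] [516.5086641  -49.93326147  95.03503653] 90
bar side [507.42209482  60.33634528  48.46621696] [490.75218328 -71.5222508   45.0145798 ] [527.9606604  232.34821739  51.97438076] [1.9202439e-02 9.9981564e-01 5.0698428e+02 6.0234558e+01]
rows [0. 0. 0.] [ 0.     -0.0012 -0.94  ] ee [265.8 565.1 222. ] F [-0.17  0.12  0.8 ] w 87.7 t 0.1
rows [-8.00e-04  5.00e-04  7.54e-01] [-2.4295 -2.2996 -0.937 ] ee [265.8 565.1 222. ] F [-0.17  0.12  0.8 ] w 87.7 t 0.1
```

Emit:
servo_tool(rows=[[0,0,0,0,0,-0.94,88],[0,0,0,0,0,-0.94,87],[0,0,0,0,0,-0.94,87],[0,0,0,0,0,-0.94,87]])

```text
t: 0.6
ee_pos: [267.0, 567.4, 416.6]
orientation: [0.685, 3.064, 0.015]
ft_force: [-0.3, 0.5, 0.4]
width: 87.1
grasp_force: 0.0
```

Emit:
servo_tool(rows=[[0,0,0,0,0,-0.94,87],[0,0,0,0,0,-0.94,87],[0,0,0,0,0,-0.94,87],[0,0,0,0,0,-0.94,87]])

```text
t: 1.1
ee_pos: [266.4, 566.2, 602.9]
orientation: [0.685, 3.064, 0.012]
ft_force: [0.5, 0.8, -0.2]
width: 86.7
grasp_force: 0.0
```

Emit:
servo_tool(rows=[[0,0,0.2,-0.25,-0.23,0.2,87],[0,0,0.2,-0.5,-0.46,0.4,87],[0,0,0.3,-0.75,-0.7,0.7,87],[0,0,0.3,-1,-0.94,0.9,87],[0,0,0.3,-1,-0.94,0.9,87],[0,0,0.3,-1,-0.94,0.9,87],[0,0,0.3,-1,-0.94,0.9,87]])

```text
t: 1.98
ee_pos: [366.7, 309.7, 417.4]
orientation: [-1.354, -2.833, 0.003]
ft_force: [-0.5, 0.2, -0.0]
width: 87.1
grasp_force: 0.0
```

```bash
python3 - <<'E'
from h import *
plan([509.8,-57.7,410],down(0))
E
```

```text
rows [-1.700e-03  3.000e-04  4.529e-01] [-1.8787 -0.5976  0.0375] ee [366.7 309.7 417.4] F [-0.55  0.16 -0.02] w 87.1 t 1.975
```

Emit:
servo_tool(rows=[[0,0,0.11,-0.3,-0.1,0,87],[0,0,0.22,-0.6,-0.2,0,87],[0,0,0.34,-0.94,-0.3,0,87],[0,0,0.453,-0.94,-0.3,0,87],[0,0,0.453,-0.94,-0.3,0,87],[0,0,0.453,-0.94,-0.3,0,87]])

```text
t: 2.72
ee_pos: [438.8, 127.8, 419.0]
orientation: [-2.214, -2.228, -0.001]
ft_force: [-0.3, 0.5, -0.2]
width: 87.0
grasp_force: 0.0
```

```bash
python3 - <<'E'
from h import *
plan([509.8,-57.7,410],down(0))
plan([509.8,-57.7,240],down(0))
E
```

```text
rows [ 0.0003 -0.0004  0.0042] [-0.9299  0.349   0.0445] ee [438.8 127.8 419. ] F [-0.32  0.54 -0.17] w 87.0 t 2.725
rows [ 0.0003 -0.0004  0.0042] [-0.9303  0.3487  0.8945] ee [438.8 127.8 419. ] F [-0.32  0.54 -0.17] w 87.0 t 2.725
```

Emit:
servo_tool(rows=[[0,0,0.004,-0.3,0.11,0,87],[0,0,0.004,-0.6,0.22,0,87],[0,0,0.004,-0.93,0.347,0,87],[0,0,0.004,-0.93,0.347,0.3,87],[0,0,0.004,-0.93,0.347,0.6,87],[0,0,0.004,-0.93,0.347,0.9,70],[0,0,0.004,-0.93,0.347,0.9,60],[0,0,0.004,-0.93,0.347,0.9,50]])

```text
t: 3.72
ee_pos: [510.0, -58.7, 240.7]
orientation: [2.222, 2.218, 0.002]
ft_force: [0.7, 0.2, -0.3]
width: 60.6
grasp_force: 0.0
```

```bash
python3 - <<'E'
from h import *
plan([509.3,-58,130],down(0))
plan([509.3,-58,59.5],down(0))
E
```

```text
rows [ 0.0017  0.0002 -0.0014] [ 0.0038 -0.005   0.5536] ee [510.  -58.7 240.7] F [ 0.67  0.2  -0.31] w 60.6 t 3.725
rows [ 0.0017  0.0002 -0.0014] [ 0.0039 -0.0059  0.9061] ee [510.  -58.7 240.7] F [ 0.67  0.2  -0.31] w 60.6 t 3.725
```

Emit:
servo_tool(rows=[[0,0,0,0.003,-0.004,0.3,50],[0,0,0,0.003,-0.004,0.55,50],[0,0,0,0.003,-0.004,0.75,50],[0,0,0,0.003,-0.004,0.9,50],[0,0,0,0.003,-0.004,0.9,50],[0,0,0,0.003,-0.004,0.9,50]])

```text
t: 4.47
ee_pos: [510.0, -59.0, 61.0]
orientation: [2.223, 2.215, 0.004]
ft_force: [0.5, 0.6, 0.0]
width: 49.8
grasp_force: 0.0
```

```bash
python3 - <<'E'
from h import *
im,_=snap('top','t1');im2,_=snap('side','s1')
c=np.zeros((400,800,3),np.uint8);c[:,:400]=cv2.resize(im[180:260,190:270],(400,400));c[:,400:]=cv2.resize(im2[130:230,160:260],(400,400));cv2.imwrite('pics/z1.png',c[:,:,::-1])
plan([509.3,-58,59.5],down(0))
E
```

```text
rows [ 0.0027  0.0004 -0.0028] [ 0.0051 -0.0013  0.0069] ee [509.5 -59.   60.9] F [0.24 0.34 0.18] w 50.0 t 4.575
```

View pics/z1.png

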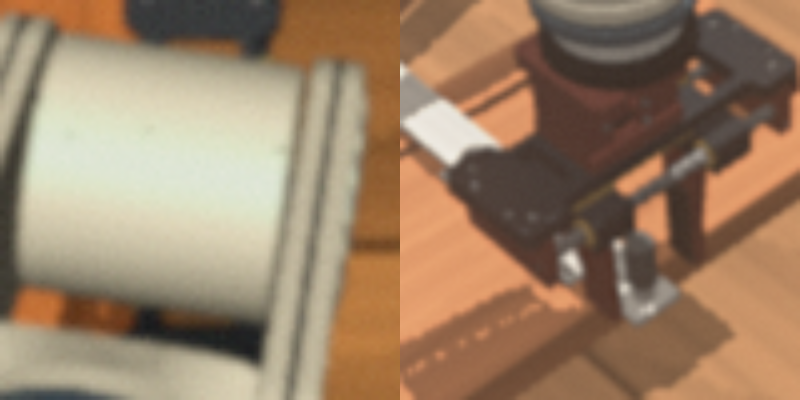

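Side crop: the knob stands at (640,262) between the two fingers, so I can close on it.

Emit:
servo_tool(rows=[[0,0,0,0,0,0,30],[0,0,0,0,0,0,20],[0,0,0,0,0,0,10],[0,0,0,0,0,0,10],[0,0,0,0,0,0,10],[0,0,0,0,0,0,10]])

```text
t: 5.32
ee_pos: [507.6, -58.9, 58.6]
orientation: [-2.226, -2.216, 0.0]
ft_force: [0.9, 0.2, 0.9]
width: 17.5
grasp_force: 30.0
```

```bash
cat >> h.py <<'E'
def tcp(P,phi,th,h=14,z0=45,L=275):
    # bar from P along dir(phi)=(sin phi,-cos phi); lifted th
    d=np.array([np.sin(phi),-np.cos(phi),0]);l=np.array([np.cos(phi),np.sin(phi),0])
    Rl=Ro.from_rotvec(-l*th).as_matrix()
    return np.r_[P,z0]+Rl@(L*d+np.array([0,0,h])), Rl@down(phi)
E
python3 - <<'E'
from h import *
d=np.load('pics/t0.npy')
v,u=np.mgrid[90:340,90:240];P=world('top',np.c_[u.ravel(),v.ravel()],d[90:340,90:240].ravel()).reshape(250,150,3)
# sill indoor edge: for each row the last pixel with z>15
E=[]
for r in P[40:215]:
  k=np.where((r[:,2]>22)&(r[:,2]<36))[0]
  if len(k): E.append(r[k[-1],:2])
E=np.array(E,np.float32);print(len(E),E[::15].round(0).tolist(),cv2.fitLine(E,cv2.DIST_HUBER,0,.01,.01).ravel())
m=(P[...,2]>255)&(P[...,2]<290);q=P[m];print(m.sum(),q.min(0),q.max(0),cv2.minAreaRect(q[:,:2].astype(np.float32)))
P0=np.array([511.7,216.]);phi=-0.015
for th in(0,.08,.16):
  p,R=tcp(P0,phi,th);print(p);plan(p,R)
E
```

```text
170 [[723.0, -33.0], [685.0, -31.0], [648.0, -32.0], [611.0, -32.0], [575.0, -30.0], [539.0, -31.0], [491.0, -31.0], [455.0, -32.0], [419.0, -32.0], [383.0, -31.0], [348.0, -31.0], [312.0, -31.0]] [ 9.9999279e-01 -3.8054052e-03  5.0594168e+02 -3.1514269e+01]Traceback (most recent call last):
  File "<stdin>", line 10, in <module>
    return umr_minimum(a, axis, None, out, keepdims, initial, where)
ValueError: zero-size array to reduction operation minimum which has no identity
```

```bash
python3 - <<'E'
from h import *
P0=np.array([509.2,216.1]);phi=-0.006
for th in(0,.04,.1,.16):
  p,R=tcp(P0,phi,th);print(p);plan(p,R)
E
```

```text
[507.5500099  -58.89505001  59.        ]
rows [-0.0001 -0.      0.001 ] [ 0.     -0.0003 -0.002 ] ee [507.6 -58.9  58.6] F [0.86 0.18 0.9 ] w 17.5 t 5.325
[507.5546888  -58.1152427   69.98586839]
rows [-0.     -0.0267  0.001 ] [ 0.0039 -0.0003 -0.0569] ee [507.6 -58.9  58.6] F [0.86 0.18 0.9 ] w 17.5 t 5.325
[507.56663893 -56.12357752  86.38424789]
rows [-0.     -0.0667  0.001 ] [ 0.0139 -0.0003 -0.1389] ee [507.6 -58.9  58.6] F [0.86 0.18 0.9 ] w 17.5 t 5.325
[507.58446741 -53.15220142 102.63368879]
rows [ 0.     -0.1067  0.001 ] [ 0.0287 -0.0003 -0.2201] ee [507.6 -58.9  58.6] F [0.86 0.18 0.9 ] w 17.5 t 5.325
```

Emit:
servo_tool(rows=[[0,-0.013,0,0.002,0,-0.028,10],[0,-0.0267,0,0.004,0,-0.057,10],[0,-0.047,0,0.009,0,-0.098,10],[0,-0.0667,0,0.014,0,-0.139,10],[0,-0.087,0,0.021,0,-0.18,10],[0,-0.1067,0,0.029,0,-0.22,10],[0,-0.1067,0,0.029,0,-0.22,10],[0,-0.1067,0,0.029,0,-0.22,10]])

```text
t: 6.32
ee_pos: [507.4, -53.0, 102.4]
orientation: [2.144, 2.134, -0.172]
ft_force: [0.3, 1.2, -0.8]
width: 17.6
grasp_force: 30.0
```

```bash
python3 - <<'E'
from h import *
P0=np.array([509.2,216.1]);phi=-0.006
H=P0-200*np.array([np.cos(.305+phi),np.sin(.305+phi)]);print('H',H)
for dp in(.1,.2,.3):
  p,R=tcp(P0,phi+dp,.16);plan(p,R)
  p,R=tcp(P0,phi-dp,.16);plan(p,R)
E
```

```text
H [318.07369368 157.18705549]
rows [-0.0107 -0.0005 -0.0648] [ 0.0054  0.1352 -0.0023] ee [507.4 -53.  102.4] F [ 0.32  1.25 -0.82] w 17.6 t 6.325
rows [ 0.0105 -0.0005  0.0668] [ 0.0058 -0.1336 -0.0023] ee [507.4 -53.  102.4] F [ 0.32  1.25 -0.82] w 17.6 t 6.325
rows [-0.0213 -0.0005 -0.1306] [ 0.025   0.2683 -0.0056] ee [507.4 -53.  102.4] F [ 0.32  1.25 -0.82] w 17.6 t 6.325
rows [ 0.0211 -0.0004  0.1326] [ 0.0258 -0.2667 -0.0055] ee [507.4 -53.  102.4] F [ 0.32  1.25 -0.82] w 17.6 t 6.325
rows [-0.0319 -0.0005 -0.1965] [ 0.0577  0.3987 -0.0109] ee [507.4 -53.  102.4] F [ 0.32  1.25 -0.82] w 17.6 t 6.325
rows [ 0.0317 -0.0004  0.1985] [ 0.0589 -0.397  -0.0107] ee [507.4 -53.  102.4] F [ 0.32  1.25 -0.82] w 17.6 t 6.325
```

Emit:
servo_tool(rows=[[-0.005,0,-0.032,0.001,0.067,0,10],[-0.0107,0,-0.065,0.005,0.135,-0.002,10],[-0.016,0,-0.098,0.013,0.2,-0.004,10],[-0.021,0,-0.13,0.025,0.268,-0.006,10],[-0.026,0,-0.163,0.04,0.334,-0.008,10],[-0.032,0,-0.196,0.058,0.399,-0.011,10],[-0.032,0,-0.196,0.058,0.399,-0.011,10],[-0.032,0,-0.196,0.058,0.399,-0.011,10]])

```text
t: 7.32
ee_pos: [586.7, -42.0, 102.6]
orientation: [1.796, 2.416, -0.144]
ft_force: [0.6, -0.6, -0.9]
width: 17.2
grasp_force: 30.0
```

```bash
python3 - <<'E'
from h import *
im,d=snap('top','t2');im2,d2=snap('side','s2')
p=proj('top',[[510,89,40]])[0].astype(int);q=proj('side',[[510,89,40]])[0].astype(int);print(p,q)
c=np.zeros((400,800,3),np.uint8);c[:,:400]=cv2.resize(im[p[1]-35:p[1]+35,p[0]-30:p[0]+40],(400,400));c[:,400:]=cv2.resize(im2[q[1]-35:q[1]+35,q[0]-35:q[0]+35],(400,400));cv2.imwrite('pics/z2.png',c[:,:,::-1])
print(ctrl.get_obs()['ee_pos'],ctrl.get_obs()['ft_force'])
for n,dd in(('top',d),('side',d2)):
  u0,v0=proj(n,[[510,89,50]])[0].astype(int);v,u=np.mgrid[v0-25:v0+25,u0-25:u0+25];P=world(n,np.c_[u.ravel(),v.ravel()],dd[v0-25:v0+25,u0-25:u0+25].ravel())
  m=(P[:,2]>53)&(P[:,2]<61)&(abs(P[:,0]-510)<14)&(abs(P[:,1]-90)<14);print(n,m.sum(),P[m].mean(0),np.c_[u.ravel(),v.ravel()][m].mean(0), ray_at_z(n,np.c_[u.ravel(),v.ravel()][m].mean(0),58))
  m=(P[:,2]>28.5)&(P[:,2]<70);Q=P[m]
E
```

```text
[170 216] [181 172]
[586.81171776 -41.85583713 102.77979708] [ 0.54240849 -0.62339685 -1.86892984]
top 0 [nan nan nan] [nan nan] [[nan nan nan]]
side 9 [509.38647253  91.42042281  55.87656277] [179.66666667 166.88888889] [[508.24447947  89.38533554  58.        ]]<stdin>:8: RuntimeWarning: Mean of empty slice.
  ret = um.true_divide(
```

View pics/z2.png

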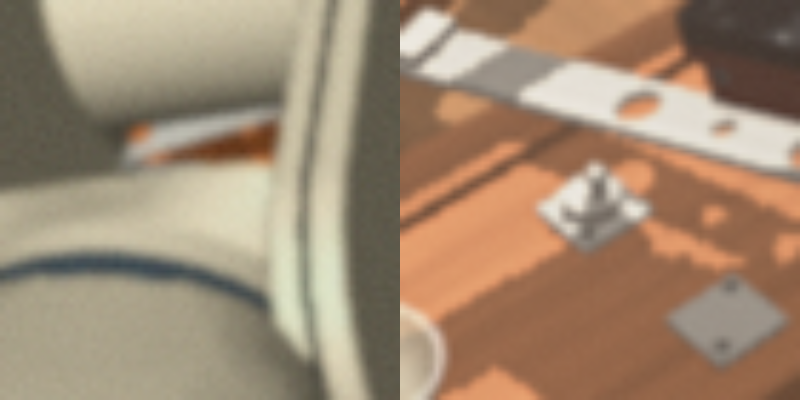

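The top view is now blocked by the arm. The side crop shows the pin tip at about (597,175), on its plate centred near (595,208), and the stay's inner hole (637,103) and snug hole (725,127) are visible. I'll use the side camera's hole positions to take out its bias against the robot frame.

```bash
cat >> h.py <<'E'
def holes(P,phi,th,r,z=5):
    d=np.array([np.sin(phi),-np.cos(phi),0]);l=np.array([np.cos(phi),np.sin(phi),0])
    return np.r_[P,45]+Ro.from_rotvec(-l*th).as_matrix()@(r*d+np.array([0,0,z]))
def dark(f,uv,rad,thr=None):
    g=cv2.imread(f'pics/{f}.png').astype(float)[:,:,0]; # blue: white bar vs orange
    u0,v0=np.round(uv).astype(int);v,u=np.mgrid[v0-rad:v0+rad+1,u0-rad:u0+rad+1];w=g[v,u];top=np.percentile(w,80);w=np.clip(top*.93-w,0,None)
    return np.array([(u*w).sum()/w.sum(),(v*w).sum()/w.sum()]),w.sum()/top
E
python3 - <<'E'
from h import *
P0=np.array([509.2,216.1])
for f,phi,th in(('s0',-.006,0),('s2',.294,.16),('t0',-.006,0)):
  n='side' if f[0]=='s' else 'top'
  for r,rad in((165,4),(120,6),(210,6)):
   if f=='s2' and r==210: continue
   X=holes(P0,phi,th,r);uv=proj(n,[X])[0]
   for it in range(3): c,a=dark(f,uv if it==0 else c,rad)
   Y=[ray_at_z(n,c,X[2]+dz)[0][:2].round(1) for dz in(0,-2.5)]
   print(f,r,X.round(1),uv.round(1),c.round(2),round(a,1),Y)
g=cv2.imread('pics/s2.png');np.set_printoptions(linewidth=200);print(g[160:182,170:192,0])
E
```

```text
s0 165 [508.2  51.1  50. ] [190.  177.4] [190.01 178.07] 4.8 [array([506.7,  49.2]), array([508.1,  51.5])]
s0 120 [508.5  96.1  50. ] [178.5 167.9] [183.42 163.16] 32.6 [array([527. , 101.3]), array([528.4, 103.7])]
s0 210 [507.9   6.1  50. ] [202.  187.3] [205.19 183.5 ] 25.5 [array([520.8,  10.4]), array([522.2,  12.5])]
s2 165 [556.2  61.   76.2] [202.1 157.4] [204.43 151.75] 33.6 [array([572.9,  72.8]), array([574.6,  75.2])]
s2 120 [543.3 103.5  69.1] [187.2 153.7] [188.27 148.88] 46.7 [array([556.2, 115.8]), array([557.7, 118.3])]
t0 165 [508.2  51.1  50. ] [185.4 217.2] [185.5  216.45] 7.8 [array([510. ,  50.9]), array([510.1,  51.3])]
t0 120 [508.5  96.1  50. ] [166.4 216.9] [167.01 217.08] 5.1 [array([508.1,  94.7]), array([508.1,  95.2])]
t0 210 [507.9   6.1  50. ] [204.4 217.5] [202.92 227.31] 54.8 [array([484.9,   9.3]), array([484.9,   9.6])]
[[ 74  71  66  63  62  64  66  71  73  75  77  85  98 106 112 124 138 151 164 185 196 206]
 [ 65  61  62  62  65  70  74  73  75  77  73  76  81  83  86  96 101 103 115 131 141 155]
 [ 63  61  67  70  73  74  76  76  75  76  76  76
[... 1071 characters left out ...]
7 148 127 111 106 100  95 106 138 175 206 212 177 127  86  73]
 [108 134 175 201 170 140 128 114 102  97  98 103 110 122 135 143 155 155 128 107  87  79]
 [102 104 124 160 187 194 181 140 107 101 114 123 135 135 127 111 102  97 100 102 102  96]
 [107 103  94 110 158 196 180 137 101  97 123 136 135 122 107  91  79  75  84  99 107 107]
 [109 106 100 101 113 143 143 122 103 105 126 123 112  97  86  78  75  74  78  89 101 106]
 [110 111 111 106  99  97 110 121 125 118 112 102  88  80  77  75  75  73  70  77  98 109]
 [113 112 111 107  92  79  84 105 114 107  92  82  75  74  74  75  75  74  74  79  97 105]
 [109 107  96  88  81  77  76  83  89  84  81  75  76  74  76  74  73  75  75  77  85  87]]
```

```bash
cat >> h.py <<'E'
from scipy.optimize import fsolve
P0=np.array([509.2,216.1]);PHI0=-.006;H=P0-200*np.array([np.cos(.305+PHI0),np.sin(.305+PHI0)])
def goal(pin,th):
    f=lambda a:np.hypot(*(H+200*np.array([np.cos(a[0]),np.sin(a[0])])-pin))-165*np.cos(th)
    a=fsolve(f,[.55])[0];P=H+200*np.array([np.cos(a),np.sin(a)]);d=np.array(pin)-P
    phi=np.arctan2(d[0],-d[1]);return P,phi,a
def go(pin,th):
    P,phi,a=goal(pin,th);p,R=tcp(P,phi,th);print('th',th,'sash',round(a-.305-PHI0,3),'phi',round(phi,3),'P',P.round(1),'tcp',p.round(1));plan(p,R)
E
python3 - <<'E'
from h import *
print(ray_at_z('side',[[179.8,166.4]],58))
for th in(.14,.1,.079,0): go([510.3,91],th)
E
```

```text
[[509.49648633  90.53008525  58.        ]]
th 0.14 sash 0.203 phi 0.104 P [493.4 253.5] tcp [521.4 -15.4  97.2]
rows [0.0186 0.0132 0.1243] [ 0.2226 -0.275  -0.0078] ee [586.8 -41.9 102.8] F [ 0.54 -0.62 -1.87] w 17.5 t 7.425
th 0.1 sash 0.208 phi 0.106 P [492.9 254.3] tcp [521.7 -16.4  86.4]
rows [0.016  0.0398 0.1234] [ 0.2258 -0.275   0.0467] ee [586.8 -41.9 102.8] F [ 0.54 -0.62 -1.87] w 17.5 t 7.425
th 0.079 sash 0.209 phi 0.107 P [492.8 254.5] tcp [521.9 -16.9  80.7]
rows [0.0146 0.0538 0.123 ] [ 0.2279 -0.275   0.0754] ee [586.8 -41.9 102.8] F [ 0.54 -0.62 -1.87] w 17.5 t 7.425
th 0 sash 0.212 phi 0.108 P [492.5 255. ] tcp [522.2 -18.4  59. ]
rows [0.0097 0.1063 0.1227] [ 0.2379 -0.2756  0.1834] ee [586.8 -41.9 102.8] F [ 0.54 -0.62 -1.87] w 17.5 t 7.425
```

Next I'll move to the hover pose at θ=0.14, then look from the side.

Emit:
servo_tool(rows=[[0.003,0.002,0.021,0.037,-0.046,-0.001,10],[0.006,0.004,0.042,0.074,-0.092,-0.003,10],[0.009,0.007,0.062,0.111,-0.138,-0.004,10],[0.012,0.009,0.083,0.148,-0.183,-0.005,10],[0.015,0.011,0.104,0.186,-0.229,-0.006,10],[0.0186,0.0132,0.124,0.223,-0.275,-0.008,10],[0.0186,0.0132,0.124,0.223,-0.275,-0.008,10],[0.0186,0.0132,0.124,0.223,-0.275,-0.008,10]])

```text
t: 8.43
ee_pos: [522.3, -15.1, 97.5]
orientation: [2.029, 2.255, -0.141]
ft_force: [-0.8, 0.5, -1.5]
width: 17.6
grasp_force: 30.0
```

```bash
python3 - <<'E'
from h import *
im2,d2=snap('side','s3');im,d=snap('top','t3')
P,phi,a=goal([510.3,91],.14);X=holes(P,phi,.14,165,5);uv=proj('side',[X])[0];print('pred',X,uv,proj('top',[X]))
q=uv.astype(int);c=np.zeros((400,800,3),np.uint8)
c[:,:400]=cv2.resize(im2[q[1]-35:q[1]+35,q[0]-35:q[0]+35],(400,400),interpolation=cv2.INTER_CUBIC);t=proj('top',[X])[0].astype(int)
c[:,400:]=cv2.resize(im[t[1]-35:t[1]+35,t[0]-35:t[0]+35],(400,400),interpolation=cv2.INTER_CUBIC);cv2.imwrite('pics/z3.png',c[:,:,::-1]);print(q,t)
go([510.3,91],.14)
E
```

```text
pred [510.22763184  91.69395235  72.9756939 ] [178.82150271 161.37840323] [[166.36299019 216.05015939]]
[178 161] [166 216]
th 0.14 sash 0.203 phi 0.104 P [493.4 253.5] tcp [521.4 -15.4  97.2]
rows [0.0008 0.0001 0.001 ] [-0.0003 -0.0051  0.0014] ee [522.4 -15.2  97.5] F [-0.54  0.34 -0.47] w 17.3 t 8.525
```

View pics/z3.png

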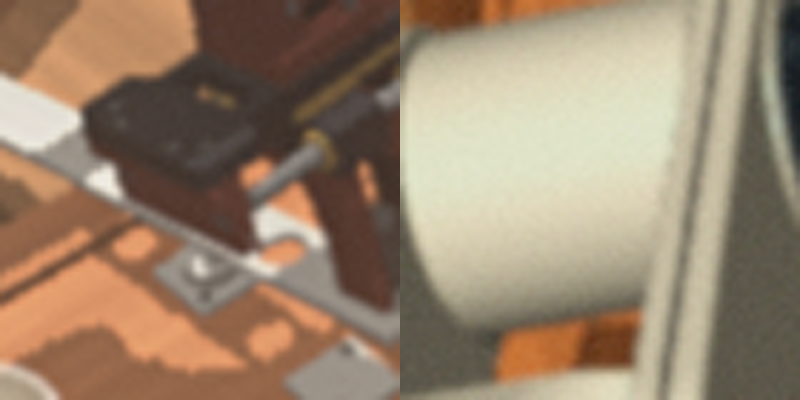

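The side crop shows the pin on its plate near (208,265), with the stay hovering above it. The gripper hides the snug hole, so I'll have to feel for the pin.

```bash
python3 - <<'E'
from h import *
for th in(.1,.085,.079,.074,.07): go([510.3,91],th)
E
```

```text
th 0.1 sash 0.208 phi 0.106 P [492.9 254.3] tcp [521.7 -16.4  86.4]
rows [ 0.0007  0.0268 -0.0003] [ 0.0019 -0.0041  0.0559] ee [522.4 -15.2  97.5] F [-0.54  0.34 -0.47] w 17.3 t 8.525
th 0.085 sash 0.209 phi 0.107 P [492.8 254.5] tcp [521.8 -16.8  82.3]
rows [ 0.0006  0.0368 -0.0007] [ 0.003  -0.0038  0.0764] ee [522.4 -15.2  97.5] F [-0.54  0.34 -0.47] w 17.3 t 8.525
th 0.079 sash 0.209 phi 0.107 P [492.8 254.5] tcp [521.9 -16.9  80.7]
rows [ 0.0006  0.0408 -0.0009] [ 0.0034 -0.0037  0.0846] ee [522.4 -15.2  97.5] F [-0.54  0.34 -0.47] w 17.3 t 8.525
th 0.074 sash 0.21 phi 0.107 P [492.7 254.6] tcp [521.9 -17.   79.3]
rows [ 0.0006  0.0441 -0.001 ] [ 0.0038 -0.0036  0.0914] ee [522.4 -15.2  97.5] F [-0.54  0.34 -0.47] w 17.3 t 8.525
th 0.07 sash 0.21 phi 0.107 P [492.7 254.7] tcp [521.9 -17.1  78.2]
rows [ 0.0006  0.0468 -0.001 ] [ 0.0042 -0.0035  0.0969] ee [522.4 -15.2  97.5] F [-0.54  0.34 -0.47] w 17.3 t 8.525
```

Emit:
servo_tool(rows=[[0,0.013,0,0.001,-0.002,0.028,10],[0,0.027,0,0.002,-0.004,0.056,10],[0,0.032,0,0.0025,-0.004,0.066,10],[0,0.0368,0,0.003,-0.004,0.0764,10],[0,0.0368,0,0.003,-0.004,0.0764,10],[0,0.0368,0,0.003,-0.004,0.0764,10]])

```text
t: 9.28
ee_pos: [521.5, -16.8, 82.3]
orientation: [2.058, 2.287, -0.087]
ft_force: [-0.7, -1.0, -0.9]
width: 17.5
grasp_force: 30.0
```

```bash
python3 - <<'E'
from h import *
for th in(.085,.079,.074,.07): go([510.3,91],th)
print(ctrl.get_obs()['moment'])
E
```

```text
th 0.085 sash 0.209 phi 0.107 P [492.8 254.5] tcp [521.8 -16.8  82.3]
rows [ 0.0005  0.0001 -0.0008] [-0.0003  0.0018  0.    ] ee [521.5 -16.8  82.3] F [-0.69 -0.96 -0.93] w 17.5 t 9.275
th 0.079 sash 0.209 phi 0.107 P [492.8 254.5] tcp [521.9 -16.9  80.7]
rows [ 0.0005  0.0041 -0.0009] [-0.0003  0.002   0.0082] ee [521.5 -16.8  82.3] F [-0.69 -0.96 -0.93] w 17.5 t 9.275
th 0.074 sash 0.21 phi 0.107 P [492.7 254.6] tcp [521.9 -17.   79.3]
rows [ 0.0005  0.0074 -0.001 ] [-0.0002  0.002   0.0151] ee [521.5 -16.8  82.3] F [-0.69 -0.96 -0.93] w 17.5 t 9.275
th 0.07 sash 0.21 phi 0.107 P [492.7 254.7] tcp [521.9 -17.1  78.2]
rows [ 0.0005  0.0101 -0.0011] [-0.0002  0.0021  0.0206] ee [521.5 -16.8  82.3] F [-0.69 -0.96 -0.93] w 17.5 t 9.275
[-0.14172104  0.02568601  0.04393036]
```

Emit:
servo_tool(rows=[[0,0.003,0,0,0.002,0.006,10],[0,0.005,0,0,0.002,0.01,10],[0,0.0065,0,0,0.002,0.013,10],[0,0.0065,0,0,0.002,0.013,10]])

```text
t: 9.78
ee_pos: [521.8, -16.9, 79.6]
orientation: [2.063, 2.293, -0.077]
ft_force: [-0.3, 0.6, -1.6]
width: 17.7
grasp_force: 30.0
```

Emit:
servo_tool(rows=[[0,0.001,0,0,0,0.0025,10],[0,0.0025,0,0,0,0.005,10],[0,0.0025,0,0,0,0.005,10]])

```text
t: 10.15
ee_pos: [521.8, -17.0, 78.6]
orientation: [2.065, 2.295, -0.073]
ft_force: [-0.3, -1.0, -1.2]
width: 17.6
grasp_force: 30.0
```

Emit:
servo_tool(rows=[[0,0.0012,0,0,0,0.0025,10],[0,0.0025,0,0,0,0.005,10],[0,0.0025,0,0,0,0.005,10]])

```text
t: 10.52
ee_pos: [521.8, -17.1, 77.6]
orientation: [2.067, 2.297, -0.069]
ft_force: [0.0, -0.7, -1.6]
width: 17.3
grasp_force: 30.0
```

Emit:
servo_tool(rows=[[0,0.0012,0,0,0,0.0025,10],[0,0.0025,0,0,0,0.005,10],[0,0.0025,0,0,0,0.005,10]])

```text
t: 10.9
ee_pos: [521.8, -17.2, 76.6]
orientation: [2.069, 2.299, -0.065]
ft_force: [-0.8, -0.2, -1.5]
width: 17.3
grasp_force: 30.0
```

```bash
python3 - <<'E'
from h import *
for th in(.06,.05,.04,.02,.0): go([510.3,91],th)
E
```

```text
th 0.06 sash 0.211 phi 0.107 P [492.7 254.8] tcp [522.  -17.3  75.5]
rows [ 0.0004  0.0026 -0.0015] [-0.0004  0.0006  0.0057] ee [521.8 -17.2  76.6] F [-0.84 -0.19 -1.45] w 17.3 t 10.9
th 0.05 sash 0.211 phi 0.108 P [492.6 254.8] tcp [522.  -17.5  72.7]
rows [ 0.0004  0.0093 -0.0016] [-0.0005  0.0007  0.0194] ee [521.8 -17.2  76.6] F [-0.84 -0.19 -1.45] w 17.3 t 10.9
th 0.04 sash 0.212 phi 0.108 P [492.6 254.9] tcp [522.1 -17.7  70. ]
rows [ 0.0004  0.0159 -0.0017] [-0.0006  0.0008  0.0331] ee [521.8 -17.2  76.6] F [-0.84 -0.19 -1.45] w 17.3 t 10.9
th 0.02 sash 0.212 phi 0.108 P [492.5 255. ] tcp [522.1 -18.1  64.5]
rows [ 0.0004  0.0293 -0.0019] [-0.0006  0.0009  0.0606] ee [521.8 -17.2  76.6] F [-0.84 -0.19 -1.45] w 17.3 t 10.9
th 0.0 sash 0.212 phi 0.108 P [492.5 255. ] tcp [522.2 -18.4  59. ]
rows [ 0.0004  0.0426 -0.002 ] [-0.0003  0.0009  0.0881] ee [521.8 -17.2  76.6] F [-0.84 -0.19 -1.45] w 17.3 t 10.9
```

Emit:
servo_tool(rows=[[0,0.0026,0,0,0,0.0057,10],[0,0.006,0,0,0,0.0125,10],[0,0.0093,0,0,0.001,0.0194,10],[0,0.0093,0,0,0.001,0.0194,10]])

```text
t: 11.4
ee_pos: [521.9, -17.4, 72.6]
orientation: [2.077, 2.307, -0.051]
ft_force: [-0.1, 0.4, -1.4]
width: 17.6
grasp_force: 30.0
```

Emit:
servo_tool(rows=[[0,0.0066,0,0,0,0.0137,10],[0,0.0133,0,0,0,0.0274,10],[0,0.02,0,0,0,0.0412,10],[0,0.0266,0,0,0,0.055,10],[0,0.0266,0,0,0,0.055,10]])

```text
t: 12.02
ee_pos: [522.0, -18.0, 61.5]
orientation: [2.097, 2.329, -0.01]
ft_force: [0.1, -0.2, -0.6]
width: 17.8
grasp_force: 30.0
```

```bash
python3 - <<'E'
from h import *
for th in(.01,.0): go([510.3,91],th)
E
```

```text
th 0.01 sash 0.212 phi 0.108 P [492.5 255. ] tcp [522.1 -18.2  61.7]
rows [ 0.0001 -0.0002 -0.0022] [-0.0009  0.0008 -0.0012] ee [522.  -18.   61.5] F [ 0.11 -0.24 -0.65] w 17.8 t 12.025
th 0.0 sash 0.212 phi 0.108 P [492.5 255. ] tcp [522.2 -18.4  59. ]
rows [ 0.0001  0.0065 -0.0022] [-0.0015  0.0008  0.0126] ee [522.  -18.   61.5] F [ 0.11 -0.24 -0.65] w 17.8 t 12.025
```

Emit:
servo_tool(rows=[[0,0.003,0,-0.0005,0,0.006,10],[0,0.006,0,-0.0015,0,0.012,10],[0,0.0065,0,-0.0015,0,0.0135,10],[0,0.0065,0,-0.0015,0,0.0135,10]])

```text
t: 12.52
ee_pos: [522.2, -18.2, 59.1]
orientation: [2.101, 2.335, 0.001]
ft_force: [-0.9, 0.5, -0.2]
width: 17.2
grasp_force: 30.0
```

Emit:
servo_tool(rows=[[0,0,0,0,0,0,22],[0,0,0,0,0,0,30],[0,0,0,0,0,0,40],[0,0,0,0,0,0,50],[0,0,0,0,0,0,50]])

```text
t: 13.15
ee_pos: [522.2, -18.2, 59.1]
orientation: [2.101, 2.335, 0.001]
ft_force: [-0.2, -0.5, -0.2]
width: 50.0
grasp_force: 0.0
```

Emit:
servo_tool(rows=[[0,0,0,0,0,-0.1,50],[0,0,0,0,0,-0.3,50],[0,0,0,0,0,-0.6,50],[0,0,0,0,0,-0.8,50],[0,0,0,-0.5,0,-1,50],[0,0,0,-1,0,-1,50],[0,0,0,-1,0,-1,50],[0,0,0,-1,0,-1,50],[0,0,0,-1,0,-1,50]])

```text
t: 14.28
ee_pos: [542.8, -217.5, 258.8]
orientation: [2.104, 2.333, 0.001]
ft_force: [-0.4, -0.7, -0.1]
width: 49.4
grasp_force: 0.0
```

```bash
python3 - <<'E'
from h import *
im2,d2=snap('side','s4');im,d=snap('top','t4')
c=np.zeros((400,800,3),np.uint8)
c[:,:400]=cv2.resize(im2[125:225,140:240],(400,400),interpolation=cv2.INTER_CUBIC)
c[:,400:]=cv2.resize(im[175:255,145:225],(400,400),interpolation=cv2.INTER_CUBIC);cv2.imwrite('pics/z4.png',c[:,:,::-1])
P,phi,a=goal([510.3,91],0)
for n,dd in(('side',d2),('top',d)):
  for r in(100,165,190,240):
    u,v=proj(n,[holes(P,phi,0,r)])[0].round().astype(int);v_,u_=np.mgrid[v-1:v+2,u-1:u+2];print(n,r,world(n,np.c_[u_.ravel(),v_.ravel()],dd[v_,u_].ravel())[:,2].round(0))
E
```

```text
side 100 [48. 45. 49. 48. 48. 47. 50. 49. 49.]
side 165 [ 55.  54.  53.  52.  52.  50.  46.  47. 706.]
side 190 [47. 48. 49. 47. 47. 48. 48. 46. 46.]
side 240 [49. 50. 46. 47. 48. 48. 48. 48. 46.]
top 100 [47. 47. 49. 48. 42. 47. 43. 43. 47.]
top 165 [57. 56. 48. 56. 59. 47. 38. 38. 40.]
top 190 [46. 45. 46. 45. 45. 44. 48. 46. 45.]
top 240 [44. 50. 45. 46. 49. 47. 49. 48. 46.]
```

View pics/z4.png

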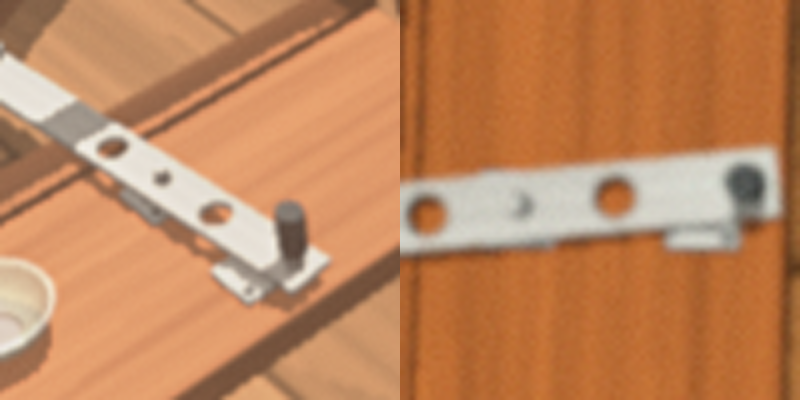

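The picture shows the pin through the small middle hole, at (162,178) in the side crop and (522,205) in the top crop. The stay lies flat, both wide holes are empty, and the robot is clear, so I'm handing in.

```bash
python3 -c "
from workcell import ctrl
print(ctrl.close_job())"
```

```text
the job is handed in; nothing more can be done
None
```

The stay's small middle hole is now over the pin and the stay lies flat. The knob is released, the arm is clear, and the job was handed in at about 14 s of the allowed 64 s. Force readings between moves stayed under about 2 N.

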